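Make up two welding kits from the steel stock

ROBOT

A 6-joint arm with a two-finger parallel gripper is mounted at the origin on the work surface. World frame = base frame: x ahead of the robot, y to its left, z up, the work surface at z = 0. Lengths are in m, angles in degrees, forces in N, time in s.
With the tool pointing down it reaches from about 0.4 to 0.825 m from the base axis. Payload 7 kg.
Tool frame: the origin (TCP) lies on the front face of the gripper's body, between the roots of the fingers; the fingertips stand 66 mm ahead of it and the grasp point (between the pads) lies 47 mm ahead of it; z points along the fingers, y is the line along which they close (so a half turn about z gives the same grasp; the last joint's range is limited). The gripper opens to 88 mm and grips with 3 to 60 N. Pads are 19 mm wide; open, the fingers measure 130 mm over their backs; the gripper's body (78 mm by 193 mm) begins 47 mm behind the grasp point.
Start: joints at [-47.263, 20.546, 0.682, 0, -70.136, -16.507], TCP at [0.298, -0.605, 0.292] pointing down, gripper open.
Joint ranges: [-176.03, 176.03], [-82.01, 121.73], [-58.28, 71.71], [-173.87, 95.51], [-174.79, -0.11], [-173.66, 173.66]. Speed limits (degrees/s): [136.94, 136.94, 172.46, 180, 180, 180].

INTERFACE

Orientations are given as [roll, pitch, yaw] about the fixed x, y, z axes, in that order (R = Rz(yaw) Ry(pitch) Rx(roll)).
In Python, from plant import ctrl gives the robot as it stands.
- The arm moves only by the tool send_rows, never from a script. Its argument "deltas" is a list of rows, each a list of 2 entries, a list of its own where there are three numbers: the shift along the tool's x, y, z each as a share of 800 mm, from -1 to 1, then the turn about the tool's z as a share of 90 degrees, from -1 to 1. A call has exactly 5 rows; each row is the pose to reach, as a shift and turn from the pose commanded when the call began, along the tool's axes at that moment; what a row does not reach only later rows make up. A row lasts 1/12 s, in which the tool goes at most 41.7 mm and 7.16 degrees, less where a joint would pass 70% of its speed; a pose out of reach is approached as far as the arm can. A call with a number of a shift or a turn outside -1 to 1 is refused whole. A call with a gripper value outside its range is refused whole. "gripper" is the opening, from 0 (shut) to 1 (fully open), set as the call begins (left out, the last holds). The fingers move at their own pace and stop on an object; the grip force is fixed at half the most. Time passes only in rows, so rows that repeat a pose let the fingers close, or fill a call up. It gives the time, the measured TCP pose, the force, the opening and the grip force at its end, in the units of the state.
- ctrl.get_obs(): the state, without advancing time (a new reading comes with each control period).
- ctrl.snapshot(name): name is "scene" or "top" or "wrist"; returns a dict with "color" (384x512x3 uint8, red, green, blue), "vertical_fov" (degrees; the focal length in pixels is half the picture's height over the tangent of half this angle, whatever the lens; pixels are square), "cx", "cy" (the principal point, pixels), "rvec" (rotation vector, rad) and "tvec" (3), from world to camera coordinates, as OpenCV has them. Camera axes: x right, y down, z forward; pixel columns grow to the right and rows downward; lengths in m; the calibration is good to about 2 mm. A picture is of the moment at which its call begins. There is no depth.
- ctrl.close_job(): hands the job in; it is judged then, once.
Trained networks look in a picture, given as the dict that the camera call returned (one of the last four; its "shot" number tells which), for a name from the list of things; names that differ only in an ending like _2 or _b are one class to them, and where a whole thing is asked for, a point or a joint stands for the part that bears it (a point fixed in the world has none). Each returns a list of dicts, best first, with "conf" (0 to 1); they miss things now and then, are a little off and sometimes report something else, mostly with a low value. They report only what shows in the picture. A call takes as long as a camera call. They do not tell look-alikes from the thing itself.
- ctrl.boxes_of(picture, thing): "xy" ([column, row] as shares, 0 to 1, of the picture: columns of its width, rows of its height, amid what is visible of it).
- ctrl.cut_out(picture, thing): "pixels" (384x512 bool, what is visible of it) and "xy" ([column, row] as shares, 0 to 1, of the picture: columns of its width, rows of its height, amid what is visible of it).
The state is a dict: "clock": time; "joint_pos": joint angles; "qvel": joint speeds; "tau": joint torques, N m; "tool_pos": TCP position; "orientation": TCP orientation; "force": force on the tool from outside, world axes, zero at the start; "moment": the same for the moment, N m; "opening": finger opening in m; "gripper_force": force on a finger pad.
Only numpy, scipy, OpenCV 4.12 (cv2) and the standard library are available. Lean on these libraries where they do the work, as an engineer would, in place of code of your own. Each camera call takes 0.05 s, during which the arm holds its last target. There are 200 camera calls.

TASK

Make up the two welding kits from the stock on the welding table. The railing-post kit goes in the tray with three compartments: the longer square tube in the long compartment, and the square four-hole plate and the lug with the single hole in the two square compartments, one in each; the pipe kit goes in the tray with two compartments: the pipe elbow in one and the round pipe socket in the other. Set every part down on the tray floor as it lay on the table, without dropping it, and leave the short square tube and the oblong two-hole plate where they are.

Things in the scene. Friction and masses are not known exactly. Their poses are not given: they have to be found in the camera images.
- tray_three: sheet-metal kit tray with three open compartments, fixed to the table, 226 (x) x 200 (y) x 12 mm high, floor and walls 2 mm thick (floor surface 2 mm above the table, walls 10 mm above the floor). Origin: centre of its underside, z up. One long compartment, 222 x 84 mm, centred at x 0, y -56 mm; beside it two square compartments, 110 x 110 mm, centred at x -56 and x +56 mm, both at y +43 mm.
- tray_two: sheet-metal kit tray with two open compartments, fixed to the table, 226 (x) x 114 (y) x 12 mm high, floor and walls 2 mm thick (floor surface 2 mm above the table, walls 10 mm above the floor). Origin: centre of its underside, z up. Two square compartments, 110 x 110 mm, centred at x -56 and x +56 mm, both at y 0.
- long_tube: the longer piece of square steel tube, 120 mm long (along its x), 30 mm wide and 30 mm high, hollow, lying flat, about 0.3 kg. Origin: centre of its underside. Longer than a square compartment.
- square_plate: square steel base plate with four bolt holes at its corners, 54 x 54 mm, 12 mm thick, lying flat, about 0.26 kg. Origin: centre of its underside, z up; x and y run along its edges.
- lug: small steel lug, a flat strip with one round hole near its one rounded end, 71 mm long (x from -36 to +35 mm, rounded end at +x), 30 mm wide (y), 12 mm thick, lying flat, about 0.17 kg. Origin: middle of its underside.
- elbow: 90 degree steel pipe elbow, pipe 34 mm thick, centre line bent to a radius of 38 mm, lying flat on its side, 34 mm high, about 0.22 kg. Origin: under the middle of the bend, in the middle of the pipe's width, at the height of the underside; x points out of the bend (away from its centre), so that the pipe there runs along y and is 34 mm across in x; it spans about 80 mm in y and x from -24 to +17 mm.
- socket: short round steel pipe socket (a thick ring), 40 mm outside diameter, 28 mm bore, 30 mm high, standing on its end, about 0.13 kg. Origin: centre of its underside.
- short_tube: the shorter piece of the same square steel tube, 60 mm long (along its x), 30 mm wide and 30 mm high, lying flat; not wanted in either kit. Origin: centre of its underside.
- oblong_plate: oblong steel plate with two bolt holes, 80 (x) x 44 (y) mm, 12 mm thick, lying flat; not wanted in either kit. Origin: centre of its underside.
There are look-alikes about, which are no part of the job. Leave any pink or purple look-alike of the elbow alone.

How it is judged:
By the outcome, as a careful person would: the job done as asked, in the order asked, and still so for the second after the job is handed in, with the robot touching nothing.
It also fails if it takes over 120 s, if anything falls off the work surface, if the arm or the gripper's body presses on something with over 40 N, if the wrist force passes 120 N, or if a joint passes its speed limit or range.

## Working session

There is one attempt and no reset: what is moved stays moved. The work goes in short steps, Python scripts to look and compute and a tool call to move; the robot and the scene stay as the last step left them, time stands still between calls to the robot, and variables do not carry over. Pictures are saved under pics/ and viewed, at most 14 in all, crops included, and the job is handed in when it is done.

Besides the shell and the picture viewer there is one more tool, called after "Request:" in YAML: its name, and indented under it one key for each argument. send_rows: Moves the arm, as the interface text tells. Shift numbers are shares of 800 mm and turn numbers shares of 90 degrees, none past 1 either way. Its arguments: {"type":"object","properties":{"deltas":{"type":"array","items":{"type":"array"}},"gripper":{"type":"number"}},"required":["deltas"]}

```bash
ls; mkdir -p pics; cat > h.py <<'E'
import numpy as np, cv2
from plant import ctrl
def cam(p):
    f=192/np.tan(np.radians(p["vertical_fov"])/2); K=np.array([[f,0,p["cx"]],[0,f,p["cy"]],[0,0,1]])
    return K,cv2.Rodrigues(np.array(p["rvec"],float))[0],np.array(p["tvec"],float).reshape(3)
def w(p,uv,z):
    K,R,t=cam(p); uv=np.atleast_2d(uv).astype(float)
    d=np.c_[uv,np.ones(len(uv))]@np.linalg.inv(K).T@R; c=-R.T@t
    return c+d*((z-c[2])/d[:,2])[:,None]
def px(p,X):
    K,R,t=cam(p); q=(np.atleast_2d(X)@R.T+t)@K.T; return q[:,:2]/q[:,2:]
def save(p,n,crop=None,s=1):
    im=p["color"][:,:,::-1]
    if crop: a,b,c,d=crop; im=im[b:d,a:c]
    cv2.imwrite("pics/"+n,cv2.resize(im,None,fx=s,fy=s,interpolation=cv2.INTER_CUBIC))
E
python3 - <<'E'
from h import *
p=ctrl.snapshot("top"); save(p,"top.png",s=1.5)
q=ctrl.snapshot("scene"); save(q,"scene.png",s=1.5)
print(p.keys(),p["vertical_fov"],-cam(p)[1].T@cam(p)[2],-cam(q)[1].T@cam(q)[2])
H=dict(tray_three=.012,tray_two=.012,long_tube=.03,square_plate=.012,lug=.012,elbow=.017,socket=.03,short_tube=.03,oblong_plate=.012)
for n,h in H.items():
    for r in ctrl.cut_out(p,n):
        if r["conf"]<.2: continue
        m=r["pixels"].astype(np.uint8); c=max(cv2.findContours(m,0,2)[0],key=cv2.contourArea)
        W=w(p,c[:,0],h)[:,:2].astype(np.float32); b=cv2.minAreaRect(W*1000)
        print(n,round(r["conf"],2),np.round(np.array(r["xy"])*[512,384]),np.round(b[0]),np.round(b[1]),round(b[2],1))
E
```

```text
pics
dict_keys(['color', 'vertical_fov', 'cx', 'cy', 'rvec', 'tvec', 'shot']) 44.404912695215124 [ 0.43653953 -0.00511535  1.19476464] [ 1.32081554 -0.3974933   0.68771472]
tray_three 0.57 [129. 202.] [531. 322.] [205. 228.] 85.1
tray_two 0.71 [259. 139.] [697.  -8.] [36. 44.] 88.8
tray_two 0.65 [381. 199.] [ 522. -310.] [120. 231.] 80.7
long_tube 0.72 [299. 182.] [570. -98.] [123.  34.] 4.2
long_tube 0.34 [214. 135.] [696. 104.] [46. 81.] 73.4
square_plate 0.58 [258. 190.] [566.  -6.] [55. 54.] 5.0
lug 0.68 [293. 134.] [692. -98.] [72. 33.] 16.6
elbow 0.86 [154. 127.] [722. 260.] [73. 34.] 62.0
elbow 0.62 [141. 285.] [332. 295.] [77. 40.] 28.3
elbow 0.59 [199. 288.] [327. 149.] [74. 39.] 60.9
elbow 0.53 [213. 181.] [574. 109.] [38. 73.] 3.2
socket 0.7 [258. 137.] [693.  -9.] [38. 43.] 88.8
short_tube 0.82 [259. 242.] [432.  -8.] [60. 31.] 9.4
oblong_plate 0.73 [216. 135.] [701. 105.] [45. 82.] 72.9
```

View pics/top.png

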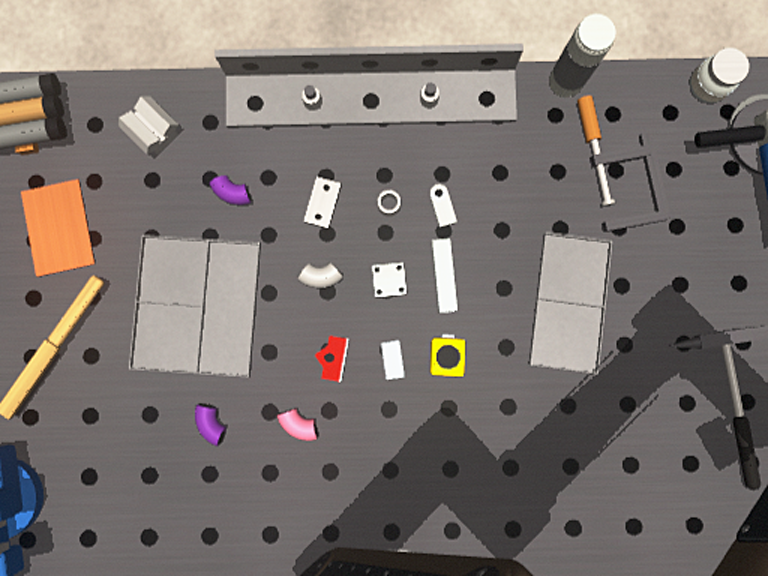

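View pics/scene.png

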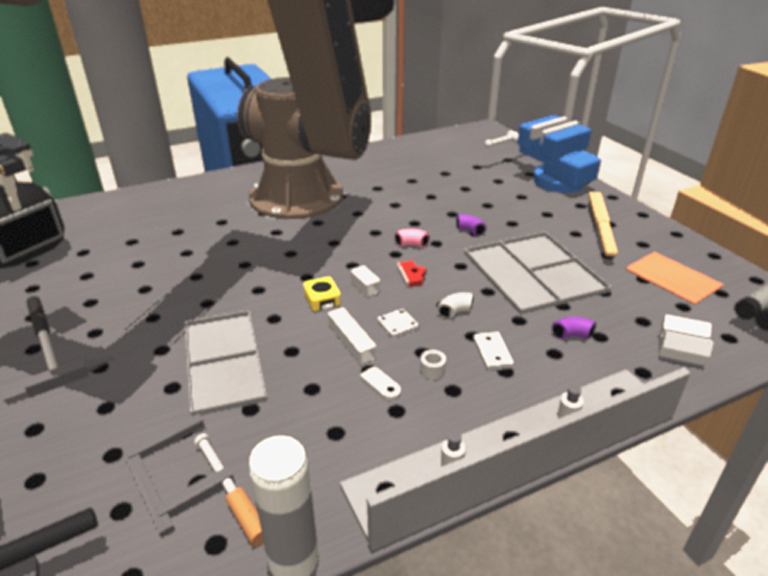

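Top view, in 512x384 pixels. Possible elbows are white (213,181), purple (154,127), purple (141,285) and pink (199,288); I choose the white one. The long tube is at (297,183) and the short tube at (261,240). The square plate is at (259,186) and the oblong plate at (214,135). The lug is at (295,136) and the socket at (259,134). tray_three is at (130,204) with its long compartment on the right, and tray_two is at (381,202).

```bash
python3 - <<'E'
from h import *
p=ctrl.snapshot("top"); save(p,"crop.png",(185,110,325,260),4)
o=ctrl.get_obs(); print({k:np.round(o[k],3) for k in o})
q=ctrl.snapshot("wrist"); K,R,t=cam(q); print(-R.T@t, R.round(2))
for r in ctrl.cut_out(p,"elbow"):
    xy=np.array(r["xy"])*[512,384]
    if abs(xy[0]-213)<15: 
        m=r["pixels"]; v,u=np.nonzero(m); W=w(p,np.c_[u,v],.017)[:,:2]; c=W.mean(0)
        C=np.cov(W.T); e,V=np.linalg.eigh(C); print(c,e**.5,V); 
        cc=max(cv2.findContours(m.astype(np.uint8),0,2)[0],key=cv2.contourArea); a=V[:,1]
        h=cv2.convexHull(w(p,cc[:,0],.017)[:,:2].astype(np.float32))[:,0]; print((h*1000).round())
E
```

```text
{'clock': np.float64(0.6), 'joint_pos': array([-4.7261e+01,  2.0545e+01,  6.8100e-01, -2.0000e-03, -7.0137e+01,
       -1.6505e+01]), 'qvel': array([ 0.112,  0.091, -0.063,  0.002, -0.077,  0.081]), 'tau': array([ 1.0000e-03, -5.8199e+01,  2.9318e+01,  7.0000e+00,  1.2000e-02,
       -0.0000e+00]), 'tool_pos': array([ 0.298, -0.605,  0.292]), 'orientation': array([ 1.79998e+02,  1.00000e-03, -1.53767e+02]), 'force': array([ 0.332,  0.36 , -0.586]), 'moment': array([ 0.007, -0.029, -0.038]), 'gripper_force': np.float64(0.0), 'opening': np.float64(0.088)}
[ 0.23554411 -0.63603762  0.38551781] [[-0.44  0.9  -0.  ]
 [ 0.87  0.43  0.25]
 [ 0.23  0.11 -0.97]]
[0.57434109 0.11059177] [0.00946877 0.01834154] [[-0.99933936 -0.03634348]
 [-0.03634348  0.99933936]]
[[594.  98.]
 [592. 131.]
 [580. 143.]
 [575. 146.]
 [570. 146.]
 [565. 141.]
 [559. 131.]
 [557. 123.]
 [556. 103.]
 [559.  96.]
 [561.  91.]
 [563.  86.]
 [566.  80.]
 [571.  75.]
 [578.  75.]
 [586.  83.]
 [594.  93.]]
```

View pics/crop.png

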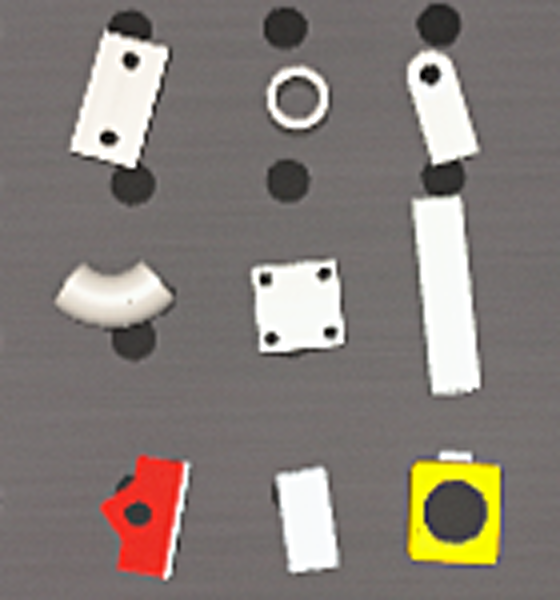

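The crop confirms the choices: the white elbow is symmetric at crop (114,295), with its bend pointing to world -x. The long tube is at (446,295), the four-hole plate at (298,306), the lug at (442,105) with its rounded end up, and the ring at (298,98). The short tube (306,520) and the two-hole plate (119,97) stay where they are.

Request:
send_rows:
  deltas:
    - [[-0.03,0.021,0.006],0]
    - [[-0.06,0.042,0.012],0]
    - [[-0.09,0.062,0.017],0]
    - [[-0.12,0.083,0.023],0]
    - [[-0.15,0.104,0.029],0]
  gripper: 0.6

```text
clock: 1.12
tool_pos: [0.3696, -0.4767, 0.2689]
orientation: [-180.0, 0.0, -153.8]
force: [1.9, -0.3, 0.4]
opening: 0.0598
gripper_force: 0.0
```

Request:
send_rows:
  deltas:
    - [[-0.03,0.021,0.006],0]
    - [[-0.06,0.042,0.012],0]
    - [[-0.09,0.062,0.017],0]
    - [[-0.12,0.083,0.023],0]
    - [[-0.15,0.104,0.029],0]

```text
clock: 1.53
tool_pos: [0.4406, -0.3489, 0.2459]
orientation: [-180.0, 0.0, -153.8]
force: [0.7, -0.7, -0.1]
opening: 0.0524
gripper_force: 0.0
```

Request:
send_rows:
  deltas:
    - [[-0.03,0.021,0.006],0]
    - [[-0.06,0.042,0.012],0]
    - [[-0.09,0.062,0.017],0]
    - [[-0.12,0.083,0.023],0]
    - [[-0.15,0.104,0.029],0]

```text
clock: 1.95
tool_pos: [0.5115, -0.2212, 0.2227]
orientation: [-180.0, 0.0, -153.8]
force: [0.5, -0.0, 0.1]
opening: 0.0527
gripper_force: 0.0
```

Request:
send_rows:
  deltas:
    - [[-0.03,0.021,0.006],0.05]
    - [[-0.06,0.042,0.012],0.1]
    - [[-0.09,0.062,0.017],0.15]
    - [[-0.12,0.083,0.023],0.2]
    - [[-0.136,0.104,0.029],0.245]

```text
clock: 2.37
tool_pos: [0.5736, -0.0979, 0.1993]
orientation: [-180.0, 0.1, -176.0]
force: [0.5, -0.1, 0.3]
opening: 0.0523
gripper_force: 0.0
```

```bash
cat >> h.py <<'E'
def meas(p,n,h,near=None):
    out=[]
    for r in ctrl.cut_out(p,n):
        if r["conf"]<.2: continue
        c=max(cv2.findContours(r["pixels"].astype(np.uint8),0,1)[0],key=cv2.contourArea)
        b=cv2.minAreaRect((w(p,c[:,0],h)[:,:2]*1000).astype(np.float32))
        if near is None or np.hypot(*(np.array(b[0])-near))<60:
            print(n,round(r["conf"],2),np.round(np.array(r["xy"])*[512,384]),np.round(b[0],1),np.round(b[1],1),round(b[2],1))
def state():
    o=ctrl.get_obs(); print("t",round(float(o["clock"]),2),"pos",np.round(np.array(o["tool_pos"])*1000,1),"rpy",np.round(o["orientation"],2),"F",np.round(o["force"],1),"open",round(o["opening"]*1000,1),"grip",round(float(o["gripper_force"]),1),"q",np.round(o["joint_pos"]))
    return o
def go(*T, start=None):
    "print shares for successive targets (x,y,z mm, yaw deg)"
    o=ctrl.get_obs(); c=list(np.array(o["tool_pos"])*1000)+[o["orientation"][2]] if start is None else list(start)
    for t in T:
        d=np.array(t[:3])-c[:3]; a=np.radians(c[3]); X=np.array([np.cos(a),np.sin(a)]); Y=np.array([np.sin(a),-np.cos(a)])
        tr=-((t[3]-c[3]+180)%360-180)
        s=np.array([d[:2]@X,d[:2]@Y,-d[2]])/800
        print("->",t,"shift",s.round(4),"turn",round(tr/90,4),"calls>=",round(max(np.linalg.norm(d)/208,abs(tr)/35.8),2)); c=list(t)
E
python3 - <<'E'
from h import *
state(); p=ctrl.snapshot("wrist"); save(p,"w1.png")
for n,h in dict(long_tube=.03,square_plate=.012,lug=.012,elbow=.017,socket=.03).items(): meas(p,n,h)
E
```

```text
t 2.37 pos [573.6 -97.9 199.3] rpy [-1.7998e+02  7.0000e-02 -1.7599e+02] F [ 0.5 -0.1  0.3] open 52.3 grip 0.0 q [ 10.  16. -19.   0. -55. -96.]
long_tube 0.95 [259. 178.] [566.  -98.3] [114.3  31.5] 4.0
long_tube 0.5 [362. 182.] [561.  -13.5] [51.8 52.9] 4.5
square_plate 0.9 [364. 182.] [564.9  -7. ] [55.4 56.1] 4.5
lug 0.97 [250. 296.] [ 679.8 -101.6] [29.7 36.5] 4.0
elbow 0.75 [489. 203.] [578.4  94.3] [43.  48.6] 14.8
```

View pics/w1.png

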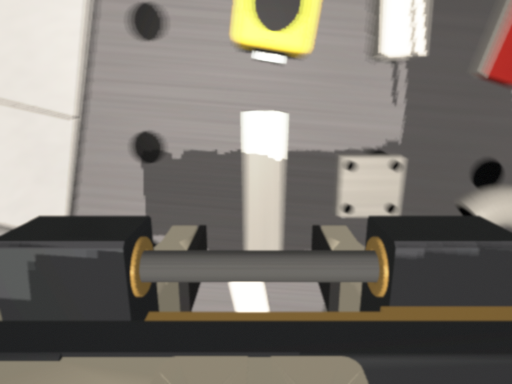

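The wrist view shows the tube between the fingers, its top end at (264,112), and the plate at (370,185). This agrees with the top measurements to within 1–2 mm. I'll go down and grip.

Request:
send_rows:
  deltas:
    - [[0.001,0,0.025],0]
    - [[0.002,0,0.05],0]
    - [[0.003,0,0.075],0]
    - [[0.0045,-0.0008,0.1],0]
    - [[0.0045,-0.0008,0.124],0]

```text
clock: 3.08
tool_pos: [0.5678, -0.1018, 0.0998]
orientation: [180.0, 0.0, -175.9]
force: [0.6, -0.2, 0.2]
opening: 0.0529
gripper_force: 0.0
```

Request:
send_rows:
  deltas:
    - [[0,0,0.01],0]
    - [[0,0,0.018],0]
    - [[0,0,0.025],0]
    - [[0,0,0.025],0]
    - [[0,0,0.025],0]

```text
clock: 3.5
tool_pos: [0.5686, -0.1008, 0.0808]
orientation: [-180.0, 0.0, -175.8]
force: [0.4, -0.1, 0.8]
opening: 0.0526
gripper_force: 0.0
```

Request:
send_rows:
  deltas:
    - [[0,0,0],0]
    - [[0,0,0],0]
    - [[0,0,0],0]
    - [[0,0,0],0]
    - [[0,0,0],0]
  gripper: 0.25

```text
clock: 3.92
tool_pos: [0.5686, -0.1003, 0.0807]
orientation: [180.0, 0.1, -175.8]
force: [-1.2, 1.8, 4.0]
opening: 0.0297
gripper_force: 30.0
```

Request:
send_rows:
  deltas:
    - [[0,0,-0.01],0]
    - [[0,0,-0.03],0]
    - [[0,0,-0.055],0]
    - [[0,0,-0.08],0]
    - [[0,0,-0.1],0]

```text
clock: 4.33
tool_pos: [0.5679, -0.1008, 0.1616]
orientation: [-180.0, -0.0, -175.8]
force: [1.0, -0.3, -2.1]
opening: 0.0299
gripper_force: 30.0
```

```bash
python3 - <<'E'
from h import *
state()
a=np.radians(-4.9);R=np.array([[np.cos(a),-np.sin(a)],[np.sin(a),np.cos(a)]]);c=np.array([531,322])
for o in [(0,-56),(-56,43),(56,43)]: print(o,(c+R@o).round(1))
a=np.radians(-9.3);R=np.array([[np.cos(a),-np.sin(a)],[np.sin(a),np.cos(a)]]);c=np.array([522,-310])
for o in [(-56,0),(56,0)]: print(o,(c+R@o).round(1))
E
```

```text
t 4.33 pos [ 567.9 -100.8  161.6] rpy [-1.7999e+02 -2.0000e-02 -1.7582e+02] F [ 1.  -0.3 -2.1] open 29.9 grip 30.0 q [  9.  18. -22.   0. -50. -95.]
(0, -56) [526.2 266.2]
(-56, 43) [478.9 369.6]
(56, 43) [590.5 360.1]
(-56, 0) [ 466.7 -301. ]
(56, 0) [ 577.3 -319. ]
```

```bash
python3 - <<'E'
from h import *
go((526,266,162,-184.9),(526,266,90,-184.9))
E
```

```text
-> (526, 266, 162, -184.9) shift [ 0.0188  0.4611 -0.0005] turn 0.1009 calls>= 1.77
-> (526, 266, 90, -184.9) shift [0.   0.   0.09] turn -0.0 calls>= 0.35
```

Request:
send_rows:
  deltas:
    - [[0.001,0.02,0],0]
    - [[0.003,0.055,0],0]
    - [[0.004,0.09,0],0]
    - [[0.005,0.125,0],0]
    - [[0.006,0.16,0],0]

```text
clock: 4.75
tool_pos: [0.5533, 0.0274, 0.1603]
orientation: [-180.0, -0.0, -175.9]
force: [1.0, 0.4, -2.5]
opening: 0.0296
gripper_force: 30.0
```

Request:
send_rows:
  deltas:
    - [[0.001,0.035,0],0]
    - [[0.003,0.07,0],0]
    - [[0.004,0.105,0],0]
    - [[0.005,0.14,0],0]
    - [[0.006,0.17,0],0]

```text
clock: 5.17
tool_pos: [0.5387, 0.1633, 0.1603]
orientation: [-180.0, -0.0, -175.8]
force: [0.5, 0.1, -2.9]
opening: 0.0296
gripper_force: 30.0
```

Request:
send_rows:
  deltas:
    - [[0.001,0.035,0],0.02]
    - [[0.003,0.07,0],0.04]
    - [[0.004,0.1,0],0.06]
    - [[0.005,0.12,0],0.08]
    - [[0.0068,0.1311,0],0.1009]

```text
clock: 5.58
tool_pos: [0.5258, 0.2679, 0.1601]
orientation: [-180.0, -0.0, 175.1]
force: [0.6, 0.1, -3.5]
opening: 0.0297
gripper_force: 30.0
```

Request:
send_rows:
  deltas:
    - [[0,0,0],0]
    - [[0,0,0],0]
    - [[0,0,0],0]
    - [[0,0,0],0]
    - [[0,0,0],0]

```text
clock: 6.0
tool_pos: [0.5264, 0.2653, 0.1602]
orientation: [-180.0, -0.0, 175.1]
force: [-0.2, -0.3, -2.7]
opening: 0.0294
gripper_force: 30.0
```

```bash
python3 - <<'E'
from h import *
state(); p=ctrl.snapshot("wrist")
def draw(p,c,yaw,L,n):
    q={**p,"color":p["color"].copy()}
    a=np.radians(yaw);R=np.array([[np.cos(a),-np.sin(a)],[np.sin(a),np.cos(a)]])
    for cx,cy,wx,wy in L:
        P=[np.r_[c+R@[cx+sx*wx/2,cy+sy*wy/2],12]/1000 for sx,sy in[(-1,-1),(1,-1),(1,1),(-1,1)]]
        cv2.polylines(q["color"],[px(p,np.array(P)).round().astype(int)],True,(0,255,0),1)
    save(q,n,s=1.4)
L=[(0,-56,222,84),(-56,43,110,110),(56,43,110,110)]
draw(p,np.array([531,322]),-4.9,L,"w2.png")
t=ctrl.snapshot("top"); meas(t,"tray_two",.012); meas(t,"tray_three",.012)
E
```

```text
t 6.0 pos [526.4 265.3 160.2] rpy [-1.7999e+02 -1.0000e-02  1.7507e+02] F [-0.2 -0.3 -2.7] open 29.4 grip 30.0 q [  46.   19.  -20.   -0.  -51. -141.]
tray_two 0.81 [378. 201.] [ 522.  -309.7] [120.8 227.7] 81.1
tray_two 0.33 [258. 240.] [431.2  -8.3] [60.6 31. ] 7.3
tray_three 0.56 [135. 226.] [455.7 327. ] [202.9  85. ] 88.8
```

View pics/w2.png

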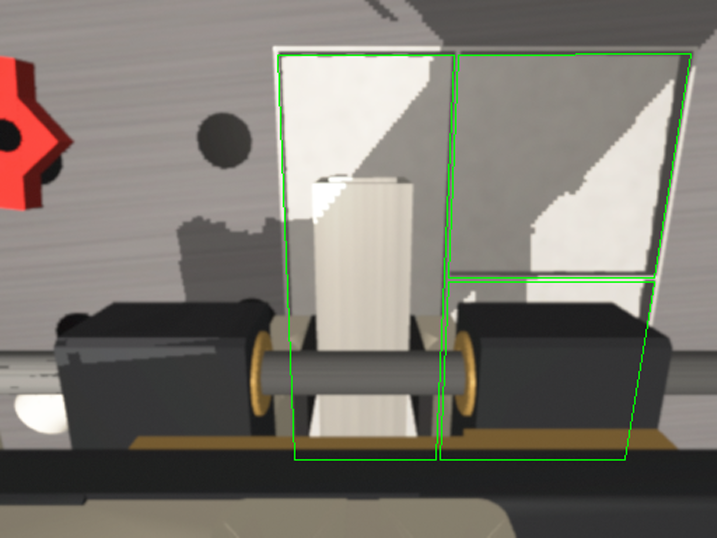

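The overlay fits the real walls; tray_three lies about 2 mm further toward -x than assumed (wall at row 47 against 54 drawn). I'll lower the tube there.

Request:
send_rows:
  deltas:
    - [[0.001,0,0.015],0]
    - [[0.002,0,0.035],0]
    - [[0.0025,0,0.055],0]
    - [[0.0025,0,0.07],0]
    - [[0.0025,0,0.082],0]

```text
clock: 6.62
tool_pos: [0.5241, 0.266, 0.0935]
orientation: [-180.0, -0.0, 175.1]
force: [0.5, -1.1, -3.4]
opening: 0.0298
gripper_force: 30.0
```

Request:
send_rows:
  deltas:
    - [[0,0,0.005],0]
    - [[0,0,0.01],0]
    - [[0,0,0.013],0]
    - [[0,0,0.0148],0]
    - [[0,0,0.0148],0]

```text
clock: 7.03
tool_pos: [0.5245, 0.2665, 0.083]
orientation: [180.0, 0.0, 175.1]
force: [0.1, 0.4, -2.4]
opening: 0.0296
gripper_force: 30.0
```

Request:
send_rows:
  deltas:
    - [[0,0,0],0]
    - [[0,0,0],0]
    - [[0,0,0],0]
    - [[0,0,0],0]
    - [[0,0,0],0]

```text
clock: 7.45
tool_pos: [0.5244, 0.2664, 0.0829]
orientation: [180.0, 0.0, 175.1]
force: [-0.9, -1.2, -3.6]
opening: 0.0296
gripper_force: 30.0
```

Request:
send_rows:
  deltas:
    - [[0,0,0.0004],0]
    - [[0,0,0.0006],0]
    - [[0,0,0.0006],0]
    - [[0,0,0.0006],0]
    - [[0,0,0.0006],0]

```text
clock: 7.87
tool_pos: [0.5244, 0.2664, 0.0827]
orientation: [180.0, 0.0, 175.1]
force: [-3.3, -1.3, 6.1]
opening: 0.0291
gripper_force: 30.0
```

Request:
send_rows:
  deltas:
    - [[0,0,0],0]
    - [[0,0,0],0]
    - [[0,0,0],0]
    - [[0,0,0],0]
    - [[0,0,0],0]
  gripper: 0.5

```text
clock: 8.28
tool_pos: [0.5244, 0.2664, 0.0821]
orientation: [180.0, 0.0, 175.1]
force: [-0.3, 0.2, 1.3]
opening: 0.0438
gripper_force: 0.0
```

Request:
send_rows:
  deltas:
    - [[0,0,-0.015],0]
    - [[0,0,-0.04],0]
    - [[0,0,-0.07],0]
    - [[0,0,-0.095],0]
    - [[0,0,-0.12],0]

```text
clock: 8.7
tool_pos: [0.5243, 0.2663, 0.1793]
orientation: [180.0, 0.0, 175.1]
force: [0.1, 0.3, -0.5]
opening: 0.0438
gripper_force: 0.0
```

```bash
python3 - <<'E'
from h import *
state(); go((566,-6.5,178,-175.2),(566,-6.5,100,-175.2),(566,-6.5,71,-175.2))
E
```

```text
t 8.7 pos [524.3 266.3 179.3] rpy [1.7999e+02 1.0000e-02 1.7510e+02] F [ 0.1  0.3 -0.5] open 43.8 grip 0.0 q [  46.   18.  -19.    0.  -53. -141.]
-> (566, -6.5, 178, -175.2) shift [-0.081  -0.3353  0.0016] turn -0.1078 calls>= 1.33
-> (566, -6.5, 100, -175.2) shift [0.     0.     0.0975] turn -0.0 calls>= 0.38
-> (566, -6.5, 71, -175.2) shift [0.     0.     0.0362] turn -0.0 calls>= 0.14
```

Request:
send_rows:
  deltas:
    - [[-0.006,-0.025,0],0]
    - [[-0.014,-0.06,0],0]
    - [[-0.024,-0.1,0],0]
    - [[-0.034,-0.14,0],0]
    - [[-0.043,-0.18,0],0]
  gripper: 0.75

```text
clock: 9.12
tool_pos: [0.5463, 0.1187, 0.1783]
orientation: [180.0, 0.0, 175.1]
force: [1.0, 0.5, -0.2]
opening: 0.0648
gripper_force: 0.0
```

Request:
send_rows:
  deltas:
    - [[-0.01,-0.04,0],-0.02]
    - [[-0.02,-0.08,0],-0.045]
    - [[-0.03,-0.12,0],-0.07]
    - [[-0.036,-0.145,0],-0.09]
    - [[-0.038,-0.1553,0.0016],-0.1078]

```text
clock: 9.53
tool_pos: [0.5661, -0.0092, 0.177]
orientation: [-180.0, 0.0, -175.2]
force: [0.0, -0.4, -0.7]
opening: 0.0658
gripper_force: 0.0
```

Request:
send_rows:
  deltas:
    - [[0,0,0.015],0]
    - [[0,0,0.04],0]
    - [[0,0,0.065],0]
    - [[0,0,0.085],0]
    - [[0,0,0.0975],0]

```text
clock: 9.95
tool_pos: [0.5652, -0.0068, 0.0972]
orientation: [-180.0, -0.1, -175.2]
force: [-0.5, -0.5, 0.1]
opening: 0.0656
gripper_force: 0.0
```

```bash
python3 - <<'E'
from h import *
state(); go((566,-6.5,71,-175.2))
E
```

```text
t 9.95 pos [565.2  -6.8  97.2] rpy [-1.7998e+02 -1.1000e-01 -1.7522e+02] F [-0.5 -0.5  0.1] open 65.6 grip 0.0 q [  19.   22.  -27.   -0.  -42. -104.]
-> (566, -6.5, 71, -175.2) shift [-0.001   0.0003  0.0327] turn -0.0003 calls>= 0.13
```

Request:
send_rows:
  deltas:
    - [[0,0,0.01],0]
    - [[0,0,0.02],0]
    - [[0,0,0.028],0]
    - [[0,0,0.0325],0]
    - [[0,0,0.0325],0]

```text
clock: 10.37
tool_pos: [0.5658, -0.0065, 0.0724]
orientation: [-180.0, -0.0, -175.2]
force: [-0.2, 0.3, -0.0]
opening: 0.0658
gripper_force: 0.0
```

Request:
send_rows:
  deltas:
    - [[0,0,0],0]
    - [[0,0,0],0]
    - [[0,0,0],0]
    - [[0,0,0],0]
    - [[0,0,0],0]
  gripper: 0.5

```text
clock: 10.78
tool_pos: [0.5663, -0.0063, 0.0735]
orientation: [180.0, 0.1, -175.2]
force: [-0.8, 0.8, 2.8]
opening: 0.0536
gripper_force: 30.0
```

Request:
send_rows:
  deltas:
    - [[0,0,-0.01],0]
    - [[0,0,-0.03],0]
    - [[0,0,-0.06],0]
    - [[0,0,-0.09],0]
    - [[0,0,-0.12],0]

```text
clock: 11.2
tool_pos: [0.5654, -0.0067, 0.1701]
orientation: [-180.0, -0.1, -175.2]
force: [0.3, 0.9, -2.3]
opening: 0.0529
gripper_force: 30.0
```

```bash
python3 - <<'E'
from h import *
state(); go((588.5,360,166,-184.9),(588.5,360,85,-184.9))
E
```

```text
t 11.2 pos [565.4  -6.7 170.1] rpy [-1.7999e+02 -7.0000e-02 -1.7521e+02] F [ 0.3  0.9 -2.3] open 52.9 grip 30.0 q [  19.   17.  -22.   -0.  -51. -104.]
-> (588.5, 360, 166, -184.9) shift [-0.0671  0.4544  0.0052] turn 0.1077 calls>= 1.77
-> (588.5, 360, 85, -184.9) shift [0.     0.     0.1013] turn -0.0 calls>= 0.39
```

Request:
send_rows:
  deltas:
    - [[-0.003,0.02,0],0]
    - [[-0.008,0.055,0],0]
    - [[-0.013,0.09,0],0]
    - [[-0.018,0.125,0],0]
    - [[-0.023,0.16,0],0]

```text
clock: 11.62
tool_pos: [0.5731, 0.1235, 0.1695]
orientation: [180.0, -0.0, -175.2]
force: [1.0, -0.1, -2.1]
opening: 0.0531
gripper_force: 30.0
```

Request:
send_rows:
  deltas:
    - [[-0.005,0.035,0],0]
    - [[-0.01,0.07,0],0]
    - [[-0.015,0.105,0],0]
    - [[-0.02,0.135,0],0]
    - [[-0.025,0.165,0],0]

```text
clock: 12.03
tool_pos: [0.582, 0.257, 0.1692]
orientation: [-180.0, -0.0, -175.2]
force: [0.4, 0.5, -1.4]
opening: 0.0535
gripper_force: 30.0
```

Request:
send_rows:
  deltas:
    - [[-0.005,0.035,0],0.02]
    - [[-0.01,0.07,0],0.045]
    - [[-0.015,0.1,0],0.07]
    - [[-0.018,0.12,0.003],0.09]
    - [[-0.0191,0.1294,0.0052],0.1077]

```text
clock: 12.45
tool_pos: [0.5887, 0.3624, 0.1647]
orientation: [-180.0, -0.0, 175.1]
force: [0.3, 0.5, -2.3]
opening: 0.053
gripper_force: 30.0
```

Request:
send_rows:
  deltas:
    - [[0,0,0],0]
    - [[0,0,0],0]
    - [[0,0,0],0]
    - [[0,0,0],0]
    - [[0,0,0],0]

```text
clock: 12.87
tool_pos: [0.5891, 0.3595, 0.1652]
orientation: [180.0, 0.0, 175.1]
force: [-0.3, -0.2, -2.9]
opening: 0.0533
gripper_force: 30.0
```

```bash
python3 - <<'E'
from h import *
state(); p=ctrl.snapshot("wrist"); go((588.5,360,85,-184.9),(588.5,360,75.5,-184.9))
q={**p,"color":p["color"].copy()}; c=np.array([529,322.5])
a=np.radians(-4.9);R=np.array([[np.cos(a),-np.sin(a)],[np.sin(a),np.cos(a)]])
for cx,cy,wx,wy in [(0,-56,222,84),(-56,43,110,110),(56,43,110,110),(0,0,226,200)]:
    P=[np.r_[c+R@[cx+sx*wx/2,cy+sy*wy/2],12]/1000 for sx,sy in[(-1,-1),(1,-1),(1,1),(-1,1)]]
    cv2.polylines(q["color"],[px(p,np.array(P)).round().astype(int)],True,(0,255,0),1)
save(q,"w3.png",s=1.5)
E
```

```text
t 12.87 pos [589.1 359.5 165.2] rpy [1.7999e+02 1.0000e-02 1.7508e+02] F [-0.3 -0.2 -2.9] open 53.3 grip 30.0 q [  48.   27.   -6.   -0.  -57. -142.]
-> (588.5, 360, 85, -184.9) shift [0.0009 0.0005 0.1002] turn -0.0002 calls>= 0.39
-> (588.5, 360, 75.5, -184.9) shift [0.     0.     0.0119] turn -0.0 calls>= 0.05
```

View pics/w3.png

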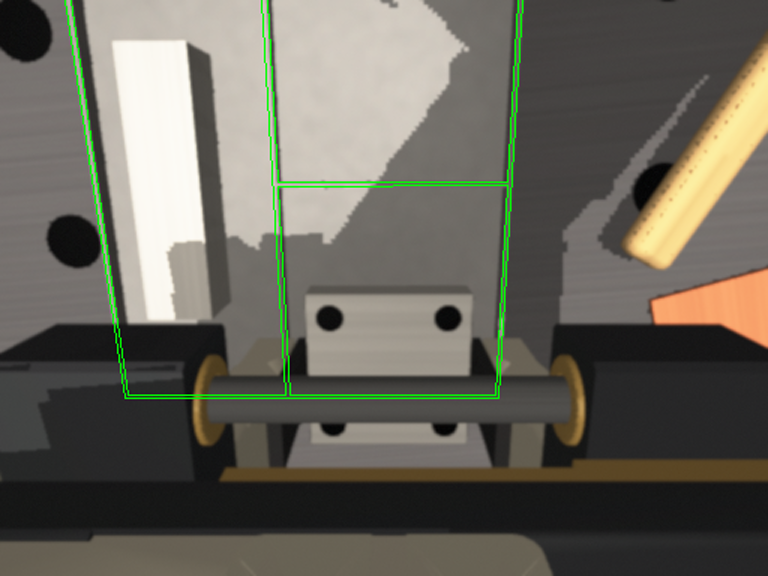

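The overlay matches the tray walls and the tube lies inside the long compartment. The plate is centred over the +x square compartment, so I'll lower it.

Request:
send_rows:
  deltas:
    - [[0,0,0.015],0]
    - [[0.0005,0.0005,0.04],0]
    - [[0.0005,0.0005,0.065],0]
    - [[0.0005,0.0005,0.085],0]
    - [[0.0005,0.0005,0.1],0]

```text
clock: 13.33
tool_pos: [0.588, 0.3598, 0.0823]
orientation: [-179.9, -0.1, 175.1]
force: [0.3, -0.8, -2.8]
opening: 0.0532
gripper_force: 30.0
```

Request:
send_rows:
  deltas:
    - [[0,0,0.003],0]
    - [[0,0,0.006],0]
    - [[0,0,0.009],0]
    - [[0,0,0.0115],0]
    - [[0,0,0.0115],0]

```text
clock: 13.75
tool_pos: [0.5889, 0.3609, 0.0761]
orientation: [180.0, 0.0, 175.1]
force: [-0.6, -0.4, -2.0]
opening: 0.0529
gripper_force: 30.0
```

Request:
send_rows:
  deltas:
    - [[0,0,0],0]
    - [[0,0,0],0]
    - [[0,0,0],0]
    - [[0,0,0],0]
    - [[0,0,0],0]

```text
clock: 14.17
tool_pos: [0.5887, 0.3608, 0.0758]
orientation: [180.0, 0.0, 175.1]
force: [-1.2, 0.0, -2.5]
opening: 0.0534
gripper_force: 30.0
```

Request:
send_rows:
  deltas:
    - [[0,0,0.0004],0]
    - [[0,0,0.0008],0]
    - [[0,0,0.0008],0]
    - [[0,0,0.0008],0]
    - [[0,0,0.0008],0]

```text
clock: 14.58
tool_pos: [0.5887, 0.3608, 0.0755]
orientation: [180.0, 0.0, 175.1]
force: [-2.5, -0.5, 4.8]
opening: 0.0531
gripper_force: 30.0
```

Request:
send_rows:
  deltas:
    - [[0,0,0],0]
    - [[0,0,0],0]
    - [[0,0,0],0]
    - [[0,0,0],0]
    - [[0,0,0],0]
  gripper: 0.67

```text
clock: 15.0
tool_pos: [0.5887, 0.3607, 0.0747]
orientation: [-180.0, -0.0, 175.1]
force: [0.1, 0.1, 0.7]
opening: 0.0584
gripper_force: 0.0
```

Request:
send_rows:
  deltas:
    - [[0,0,-0.01],0]
    - [[0,0,-0.03],0]
    - [[0,0,-0.06],0]
    - [[0,0,-0.09],0]
    - [[0,0,-0.12],0]

```text
clock: 15.42
tool_pos: [0.5887, 0.3606, 0.1725]
orientation: [-180.0, 0.0, 175.1]
force: [-0.2, 0.8, -0.0]
opening: 0.0587
gripper_force: 0.0
```

```bash
python3 - <<'E'
from h import *
state(); t=ctrl.snapshot("top"); meas(t,"lug",.012); meas(t,"socket",.03)
go((691,-98,172,-163.4),(691,-98,100,-163.4),(691,-98,72,-163.4))
E
```

```text
t 15.42 pos [588.7 360.6 172.5] rpy [-179.99    0.    175.11] F [-0.2  0.8 -0. ] open 58.7 grip 0.0 q [  48.   27.   -6.    0.  -57. -143.]
lug 0.21 [262. 133.] [696.7  -9.2] [38.3 44.1] 88.8
socket 0.67 [260. 129.] [692.8  -7.8] [35.2 43.4] 88.8
-> (691, -98, 172, -163.4) shift [-0.175  -0.5616  0.0029] turn -0.2386 calls>= 2.26
-> (691, -98, 100, -163.4) shift [0.   0.   0.09] turn -0.0 calls>= 0.35
-> (691, -98, 72, -163.4) shift [0.    0.    0.035] turn -0.0 calls>= 0.13
```

Request:
send_rows:
  deltas:
    - [[-0.008,-0.025,0],0]
    - [[-0.02,-0.065,0],0]
    - [[-0.033,-0.105,0],0]
    - [[-0.046,-0.145,0],0]
    - [[-0.06,-0.185,0],0]
  gripper: 0.57

```text
clock: 15.98
tool_pos: [0.6234, 0.2077, 0.1703]
orientation: [-180.0, -0.1, 175.1]
force: [0.8, -0.4, -0.7]
opening: 0.05
gripper_force: 0.0
```

Request:
send_rows:
  deltas:
    - [[-0.012,-0.04,0],0]
    - [[-0.024,-0.08,0],0]
    - [[-0.036,-0.12,0],0]
    - [[-0.048,-0.16,0],0]
    - [[-0.06,-0.195,0],0]

```text
clock: 16.4
tool_pos: [0.6579, 0.0475, 0.1703]
orientation: [-180.0, -0.1, 175.1]
force: [0.4, -0.2, -0.6]
opening: 0.0497
gripper_force: 0.0
```

Request:
send_rows:
  deltas:
    - [[-0.012,-0.04,0],-0.05]
    - [[-0.024,-0.08,0],-0.1]
    - [[-0.036,-0.12,0],-0.15]
    - [[-0.048,-0.16,0],-0.2]
    - [[-0.055,-0.1816,0],-0.2386]

```text
clock: 16.82
tool_pos: [0.6895, -0.1022, 0.17]
orientation: [180.0, -0.1, -163.3]
force: [0.5, 0.8, -0.6]
opening: 0.0498
gripper_force: 0.0
```

Request:
send_rows:
  deltas:
    - [[0,0,0],0]
    - [[0,0,0],0]
    - [[0,0,0],0]
    - [[0,0,0],0]
    - [[0,0,0],0]

```text
clock: 17.23
tool_pos: [0.6897, -0.0978, 0.1709]
orientation: [180.0, -0.0, -163.4]
force: [0.1, -0.2, 0.3]
opening: 0.0501
gripper_force: 0.0
```

```bash
python3 - <<'E'
from h import *
state(); p=ctrl.snapshot("wrist"); meas(p,"lug",.012); meas(p,"socket",.03); save(p,"w4.png")
go((691,-98,100,-163.4),(691,-98,72,-163.4))
E
```

```text
t 17.23 pos [689.7 -97.8 170.9] rpy [ 1.7999e+02 -1.0000e-02 -1.6337e+02] F [ 0.1 -0.2  0.3] open 50.1 grip 0.0 q [  8.  28.  -5.  -0. -58. -81.]
lug 0.68 [354. 216.] [685. -19.] [18.  26.9] 65.8
lug 0.66 [34. 27.] [ 615.4 -283.5] [43.4 48. ] 82.3
lug 0.62 [502. 226.] [658.6  96. ] [18.   4.2] 80.7
lug 0.6 [259. 194.] [691.8 -99.2] [72. 30.] 14.9
socket 0.89 [354. 216.] [680.4 -25.9] [17.8 25.5] 65.8
-> (691, -98, 100, -163.4) shift [-0.0014 -0.0004  0.0889] turn 0.0004 calls>= 0.34
-> (691, -98, 72, -163.4) shift [0.    0.    0.035] turn -0.0 calls>= 0.13
```

View pics/w4.png

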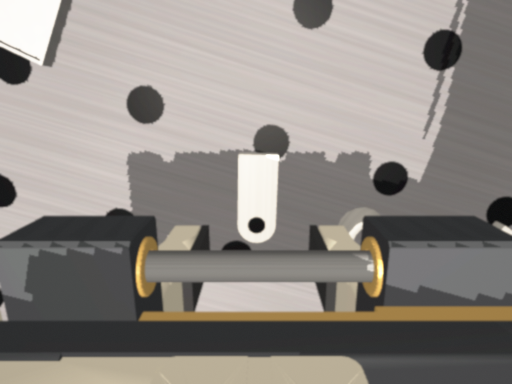

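The lug is at pixel (257,200), measured at 72 x 30 mm, centred between the fingers with its round end away from the base. I'll grasp it.

Request:
send_rows:
  deltas:
    - [[-0.0008,-0.001,0.015],0.015]
    - [[-0.0017,-0.0021,0.04],0.015]
    - [[-0.0017,-0.0021,0.065],0.015]
    - [[-0.0017,-0.0021,0.08],0.015]
    - [[-0.0017,-0.0021,0.09],0.015]

```text
clock: 17.8
tool_pos: [0.6907, -0.1, 0.0966]
orientation: [180.0, -0.2, -164.8]
force: [-0.3, -0.4, -0.1]
opening: 0.0501
gripper_force: 0.0
```

Request:
send_rows:
  deltas:
    - [[0,0,0.01],0]
    - [[0,0,0.02],0]
    - [[0,0,0.029],0]
    - [[0,0,0.0335],0]
    - [[0,0,0.0335],0]

```text
clock: 18.22
tool_pos: [0.6913, -0.1002, 0.0714]
orientation: [180.0, -0.1, -164.8]
force: [0.3, 0.3, -0.4]
opening: 0.0501
gripper_force: 0.0
```

Request:
send_rows:
  deltas:
    - [[0,0,0],0]
    - [[0,0,0],0]
    - [[0,0,0],0]
    - [[0,0,0],0]
    - [[0,0,0],0]
  gripper: 0.25

```text
clock: 18.63
tool_pos: [0.6919, -0.1, 0.0728]
orientation: [-180.0, 0.0, -164.8]
force: [-0.1, 0.9, 2.0]
opening: 0.0293
gripper_force: 30.0
```

Request:
send_rows:
  deltas:
    - [[0,0,-0.01],0]
    - [[0,0,-0.03],0]
    - [[0,0,-0.06],0]
    - [[0,0,-0.09],0]
    - [[0,0,-0.12],0]

```text
clock: 19.05
tool_pos: [0.6912, -0.1002, 0.1693]
orientation: [180.0, -0.1, -164.8]
force: [0.3, 0.1, -2.0]
opening: 0.0294
gripper_force: 30.0
```

```bash
python3 - <<'E'
from h import *
state(); go((477,369.5,168,-184.9),(477,369.5,85,-184.9))
E
```

```text
t 19.05 pos [ 691.2 -100.2  169.3] rpy [ 1.7999e+02 -5.0000e-02 -1.6477e+02] F [ 0.3  0.1 -2. ] open 29.4 grip 30.0 q [  8.  28.  -5.  -0. -58. -82.]
-> (477, 369.5, 168, -184.9) shift [0.1042 0.6368 0.0016] turn 0.2236 calls>= 2.48
-> (477, 369.5, 85, -184.9) shift [0.     0.     0.1038] turn -0.0 calls>= 0.4
```

Request:
send_rows:
  deltas:
    - [[0.003,0.02,0],0]
    - [[0.009,0.055,0],0]
    - [[0.015,0.095,0],0]
    - [[0.022,0.135,0],0]
    - [[0.029,0.175,0],0]

```text
clock: 19.47
tool_pos: [0.6313, 0.0299, 0.1682]
orientation: [180.0, -0.0, -164.8]
force: [-0.4, 0.8, -2.3]
opening: 0.0296
gripper_force: 30.0
```

Request:
send_rows:
  deltas:
    - [[0.006,0.035,0],0]
    - [[0.012,0.07,0],0]
    - [[0.018,0.105,0],0]
    - [[0.024,0.14,0],0]
    - [[0.029,0.175,0],0]

```text
clock: 19.88
tool_pos: [0.572, 0.159, 0.1683]
orientation: [180.0, -0.0, -164.8]
force: [0.5, -0.3, -1.2]
opening: 0.0293
gripper_force: 30.0
```

Request:
send_rows:
  deltas:
    - [[0.006,0.035,0],0]
    - [[0.012,0.07,0],0]
    - [[0.017,0.1,0],0]
    - [[0.021,0.13,0],0]
    - [[0.025,0.155,0],0]

```text
clock: 20.3
tool_pos: [0.5203, 0.2737, 0.1684]
orientation: [180.0, 0.0, -164.7]
force: [0.4, -0.8, -1.7]
opening: 0.0296
gripper_force: 30.0
```

Request:
send_rows:
  deltas:
    - [[0.005,0.03,0],0.05]
    - [[0.01,0.06,0],0.1]
    - [[0.015,0.09,0],0.15]
    - [[0.019,0.115,0],0.2]
    - [[0.0212,0.1318,0],0.2236]

```text
clock: 20.72
tool_pos: [0.4761, 0.3711, 0.1683]
orientation: [180.0, -0.0, 174.9]
force: [-0.3, -0.3, -2.1]
opening: 0.0295
gripper_force: 30.0
```

Request:
send_rows:
  deltas:
    - [[0,0,0],0]
    - [[0,0,0],0]
    - [[0,0,0],0]
    - [[0,0,0],0]
    - [[0,0,0],0]

```text
clock: 21.13
tool_pos: [0.4776, 0.3688, 0.1682]
orientation: [-180.0, -0.0, 175.1]
force: [0.1, 0.1, -1.4]
opening: 0.0289
gripper_force: 30.0
```

```bash
python3 - <<'E'
from h import *
state(); go((477,369.5,85,-184.9),(477,369.5,74.8,-184.9))
E
```

```text
t 21.13 pos [477.6 368.8 168.2] rpy [-1.7999e+02 -1.0000e-02  1.7508e+02] F [ 0.1  0.1 -1.4] open 28.9 grip 30.0 q [  56.   20.  -18.   -0.  -52. -151.]
-> (477, 369.5, 85, -184.9) shift [0.0008 0.0008 0.104 ] turn -0.0002 calls>= 0.4
-> (477, 369.5, 74.8, -184.9) shift [0.     0.     0.0128] turn -0.0 calls>= 0.05
```

Request:
send_rows:
  deltas:
    - [[0,0,0.015],0]
    - [[0.0008,0.0008,0.04],0]
    - [[0.0008,0.0008,0.065],0]
    - [[0.0008,0.0008,0.088],0]
    - [[0.0008,0.0008,0.104],0]

```text
clock: 21.55
tool_pos: [0.4767, 0.369, 0.0834]
orientation: [-179.9, -0.1, 175.1]
force: [-0.5, 0.1, -2.5]
opening: 0.0289
gripper_force: 30.0
```

Request:
send_rows:
  deltas:
    - [[0,0,0.003],0]
    - [[0,0,0.006],0]
    - [[0,0,0.009],0]
    - [[0,0,0.0118],0]
    - [[0,0,0.0118],0]

```text
clock: 21.97
tool_pos: [0.477, 0.3704, 0.0759]
orientation: [180.0, 0.0, 175.1]
force: [-0.1, 0.9, -1.5]
opening: 0.029
gripper_force: 30.0
```

Request:
send_rows:
  deltas:
    - [[0,0,0],0]
    - [[0,0,0],0]
    - [[0,0,0],0]
    - [[0,0,0],0]
    - [[0,0,0],0]

```text
clock: 22.38
tool_pos: [0.4768, 0.3703, 0.0757]
orientation: [180.0, 0.0, 175.1]
force: [0.1, 0.6, -2.2]
opening: 0.0297
gripper_force: 30.0
```

Request:
send_rows:
  deltas:
    - [[0,0,0.0004],0]
    - [[0,0,0.0008],0]
    - [[0,0,0.0012],0]
    - [[0,0,0.0013],0]
    - [[0,0,0.0013],0]

```text
clock: 22.8
tool_pos: [0.4768, 0.3702, 0.0747]
orientation: [180.0, 0.0, 175.1]
force: [-1.6, -1.3, 2.2]
opening: 0.0287
gripper_force: 30.0
```

Request:
send_rows:
  deltas:
    - [[0,0,0],0]
    - [[0,0,0],0]
    - [[0,0,0],0]
    - [[0,0,0],0]
    - [[0,0,0],0]
  gripper: 0.5

```text
clock: 23.22
tool_pos: [0.4768, 0.3703, 0.0744]
orientation: [180.0, 0.0, 175.1]
force: [-0.2, 0.2, -0.1]
opening: 0.0434
gripper_force: 0.0
```

Request:
send_rows:
  deltas:
    - [[0,0,-0.01],0]
    - [[0,0,-0.03],0]
    - [[0,0,-0.06],0]
    - [[0,0,-0.09],0]
    - [[0,0,-0.12],0]

```text
clock: 23.63
tool_pos: [0.4767, 0.3701, 0.172]
orientation: [-180.0, 0.0, 175.1]
force: [0.3, 0.4, 0.0]
opening: 0.0439
gripper_force: 0.0
```

```bash
python3 - <<'E'
from h import *
state(); go((573,111,172,-184.9),(573,111,172,-87.9))
E
```

```text
t 23.63 pos [476.7 370.1 172. ] rpy [-179.99    0.    175.11] F [0.3 0.4 0. ] open 43.9 grip 0.0 q [  56.   20.  -18.    0.  -53. -151.]
-> (573, 111, 172, -184.9) shift [-0.1475 -0.3124  0.    ] turn 0.0001 calls>= 1.33
-> (573, 111, 172, -87.9) shift [0. 0. 0.] turn -1.0778 calls>= 2.71
```

Request:
send_rows:
  deltas:
    - [[-0.01,-0.02,0],0]
    - [[-0.025,-0.05,0],0]
    - [[-0.042,-0.087,0],0]
    - [[-0.058,-0.124,0],0]
    - [[-0.075,-0.16,0],0]
  gripper: 0.62

```text
clock: 24.05
tool_pos: [0.5258, 0.2363, 0.1713]
orientation: [180.0, 0.0, 175.2]
force: [-0.1, 1.4, -0.3]
opening: 0.0542
gripper_force: 0.0
```

Request:
send_rows:
  deltas:
    - [[-0.017,-0.036,0],0]
    - [[-0.034,-0.072,0],0]
    - [[-0.05,-0.108,0],0]
    - [[-0.065,-0.136,0],0]
    - [[-0.0725,-0.1524,0],0]

```text
clock: 24.47
tool_pos: [0.5737, 0.1087, 0.1712]
orientation: [180.0, 0.0, 175.0]
force: [0.6, 1.0, 0.3]
opening: 0.0543
gripper_force: 0.0
```

Request:
send_rows:
  deltas:
    - [[0,0,0],-0.07]
    - [[0,0,0],-0.14]
    - [[0,0,0],-0.21]
    - [[0,0,0],-0.285]
    - [[0,0,0],-0.36]

```text
clock: 24.88
tool_pos: [0.5731, 0.111, 0.1711]
orientation: [-180.0, 0.0, -152.2]
force: [0.3, -0.5, 0.4]
opening: 0.0544
gripper_force: 0.0
```

Request:
send_rows:
  deltas:
    - [[0,0,0],-0.073]
    - [[0,0,0],-0.146]
    - [[0,0,0],-0.219]
    - [[0,0,0],-0.292]
    - [[0,0,0],-0.365]

```text
clock: 25.3
tool_pos: [0.5731, 0.1112, 0.1712]
orientation: [-180.0, 0.0, -119.3]
force: [-0.6, -0.2, 0.0]
opening: 0.054
gripper_force: 0.0
```

Request:
send_rows:
  deltas:
    - [[0,0,0],-0.073]
    - [[0,0,0],-0.146]
    - [[0,0,0],-0.219]
    - [[0,0,0],-0.292]
    - [[0,0,0],-0.3528]

```text
clock: 25.72
tool_pos: [0.5731, 0.1112, 0.1712]
orientation: [-180.0, 0.0, -87.5]
force: [-0.7, 0.4, -0.4]
opening: 0.0546
gripper_force: 0.0
```

```bash
python3 - <<'E'
from h import *
state(); p=ctrl.snapshot("wrist"); meas(p,"elbow",.017); save(p,"w5.png")
go((573,111,100,-87.9),(573,111,74,-87.9))
E
```

```text
t 25.72 pos [573.1 111.2 171.2] rpy [-1.7997e+02  1.0000e-02 -8.7540e+01] F [-0.7  0.4 -0.4] open 54.6 grip 0.0 q [ 30.  18. -20.   0. -52. -28.]
elbow 0.7 [257. 196.] [575.1 111.3] [78.5 40.9] 89.8
-> (573, 111, 100, -87.9) shift [0.0002 0.0002 0.0889] turn 0.0012 calls>= 0.34
-> (573, 111, 74, -87.9) shift [0.     0.     0.0325] turn -0.0 calls>= 0.12
```

View pics/w5.png

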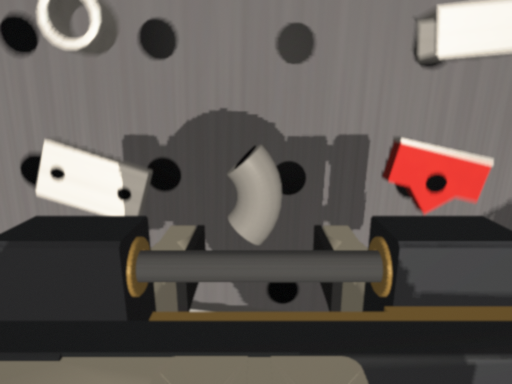

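The elbow is at pixel (257,195), between the fingers and lying 78 x 41 mm, as described. I'll grasp it.

Request:
send_rows:
  deltas:
    - [[0,0,0.015],0.012]
    - [[0,-0.0008,0.04],0.012]
    - [[0,-0.0008,0.065],0.012]
    - [[0,-0.0008,0.08],0.012]
    - [[0,-0.0008,0.09],0.012]

```text
clock: 26.23
tool_pos: [0.5731, 0.1109, 0.0973]
orientation: [179.9, -0.0, -89.2]
force: [-0.5, -0.6, -0.6]
opening: 0.0544
gripper_force: 0.0
```

Request:
send_rows:
  deltas:
    - [[0,0,0.01],0]
    - [[0,0,0.02],0]
    - [[0,0,0.028],0]
    - [[0,0,0.031],0]
    - [[0,0,0.031],0]

```text
clock: 26.65
tool_pos: [0.5735, 0.1111, 0.0733]
orientation: [180.0, -0.0, -89.0]
force: [-0.5, 0.1, 0.1]
opening: 0.0544
gripper_force: 0.0
```

Request:
send_rows:
  deltas:
    - [[0,0,0],0]
    - [[0,0,0],0]
    - [[0,0,0],0]
    - [[0,0,0],0]
    - [[0,0,0],0]
  gripper: 0.25

```text
clock: 27.07
tool_pos: [0.5738, 0.1113, 0.0742]
orientation: [-180.0, 0.0, -89.0]
force: [-0.3, 0.7, 2.0]
opening: 0.0345
gripper_force: 27.1
```

Request:
send_rows:
  deltas:
    - [[0,0,-0.01],0]
    - [[0,0,-0.03],0]
    - [[0,0,-0.06],0]
    - [[0,0,-0.09],0]
    - [[0,0,-0.12],0]

```text
clock: 27.48
tool_pos: [0.5731, 0.1109, 0.1707]
orientation: [179.9, -0.0, -89.0]
force: [0.4, 0.5, -2.8]
opening: 0.0348
gripper_force: 27.1
```

```bash
python3 - <<'E'
from h import *
state(); go((574,-318.5,168,-89),(574,-318.5,168,-99))
E
```

```text
t 27.48 pos [573.1 110.9 170.7] rpy [ 1.7994e+02 -2.0000e-02 -8.8980e+01] F [ 0.4  0.5 -2.8] open 34.8 grip 27.1 q [ 30.  18. -20.  -0. -52. -29.]
-> (574, -318.5, 168, -89) shift [0.5367 0.0085 0.0034] turn 0.0002 calls>= 2.06
-> (574, -318.5, 168, -99) shift [ 0.  0. -0.] turn 0.1111 calls>= 0.28
```

Request:
send_rows:
  deltas:
    - [[0.02,0,0],0]
    - [[0.055,0.001,0],0]
    - [[0.095,0.0015,0],0]
    - [[0.135,0.002,0],0]
    - [[0.175,0.0025,0],0]

```text
clock: 27.9
tool_pos: [0.5736, -0.03, 0.17]
orientation: [180.0, 0.0, -88.9]
force: [0.4, 0.1, -3.0]
opening: 0.0347
gripper_force: 27.9
```

Request:
send_rows:
  deltas:
    - [[0.04,0,0],0]
    - [[0.08,0.001,0],0]
    - [[0.12,0.002,0],0]
    - [[0.16,0.003,0],0]
    - [[0.195,0.003,0],0]

```text
clock: 28.32
tool_pos: [0.5738, -0.1867, 0.1699]
orientation: [180.0, 0.0, -89.0]
force: [0.7, -0.2, -1.7]
opening: 0.0347
gripper_force: 27.9
```

Request:
send_rows:
  deltas:
    - [[0.04,0,0],0.022]
    - [[0.08,0.001,0],0.044]
    - [[0.12,0.002,0],0.066]
    - [[0.15,0.003,0.003],0.09]
    - [[0.1667,0.003,0.0034],0.1111]

```text
clock: 28.73
tool_pos: [0.5736, -0.3208, 0.1665]
orientation: [179.9, 0.0, -99.2]
force: [0.9, 1.0, -3.2]
opening: 0.035
gripper_force: 27.9
```

Request:
send_rows:
  deltas:
    - [[0,0,0],0]
    - [[0,0,0],0]
    - [[0,0,0],0]
    - [[0,0,0],0]
    - [[0,0,0],0]

```text
clock: 29.15
tool_pos: [0.5749, -0.3171, 0.1673]
orientation: [-180.0, 0.0, -98.9]
force: [0.4, -0.4, -2.8]
opening: 0.0347
gripper_force: 27.9
```

```bash
python3 - <<'E'
from h import *
state(); p=ctrl.snapshot("wrist")
q={**p,"color":p["color"].copy()}; c=np.array([521,-310])
a=np.radians(-9.1);R=np.array([[np.cos(a),-np.sin(a)],[np.sin(a),np.cos(a)]])
for cx,cy,wx,wy in [(-56,0,110,110),(56,0,110,110)]:
    P=[np.r_[c+R@[cx+sx*wx/2,cy+sy*wy/2],12]/1000 for sx,sy in[(-1,-1),(1,-1),(1,1),(-1,1)]]
    cv2.polylines(q["color"],[px(p,np.array(P)).round().astype(int)],True,(0,255,0),1)
save(q,"w6.png",s=1.5)
E
```

```text
t 29.15 pos [ 574.9 -317.1  167.3] rpy [-1.7999e+02  1.0000e-02 -9.8870e+01] F [ 0.4 -0.4 -2.8] open 34.7 grip 27.9 q [-12.  24. -11.  -0. -55.   3.]
```

View pics/w6.png

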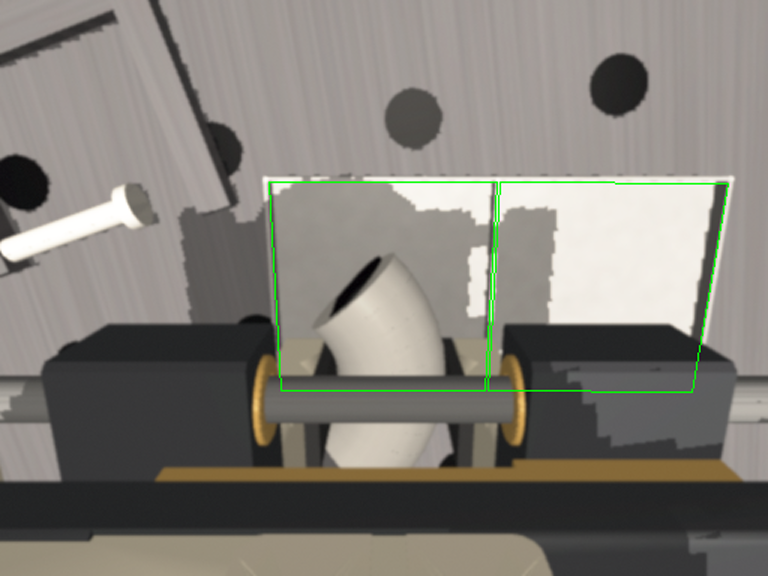

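The overlay fits tray_two, and the elbow is over its +x compartment. I'll lower it.

Request:
send_rows:
  deltas:
    - [[0,0,0.015],0]
    - [[0.001,-0.001,0.04],0]
    - [[0.001,-0.001,0.065],0]
    - [[0.001,-0.001,0.085],0]
    - [[0.001,-0.001,0.102],0]

```text
clock: 29.62
tool_pos: [0.5746, -0.3185, 0.0831]
orientation: [179.9, 0.0, -98.9]
force: [0.9, -0.9, -2.4]
opening: 0.0348
gripper_force: 27.9
```

Request:
send_rows:
  deltas:
    - [[0,0,0.003],0]
    - [[0,0,0.006],0]
    - [[0,0,0.009],0]
    - [[0,0,0.0115],0]
    - [[0,0,0.0115],0]

```text
clock: 30.03
tool_pos: [0.5755, -0.3191, 0.0765]
orientation: [-180.0, -0.0, -99.0]
force: [-0.2, 0.2, -1.3]
opening: 0.0345
gripper_force: 27.9
```

Request:
send_rows:
  deltas:
    - [[0,0,0],0]
    - [[0,0,0],0]
    - [[0,0,0],0]
    - [[0,0,0],0]
    - [[0,0,0],0]

```text
clock: 30.45
tool_pos: [0.5753, -0.3192, 0.0764]
orientation: [-180.0, -0.0, -99.0]
force: [-0.8, 0.5, -3.0]
opening: 0.0346
gripper_force: 27.9
```

Request:
send_rows:
  deltas:
    - [[0,0,0.0004],0]
    - [[0,0,0.0007],0]
    - [[0,0,0.0008],0]
    - [[0,0,0.0008],0]
    - [[0,0,0.0008],0]

```text
clock: 30.87
tool_pos: [0.5753, -0.3192, 0.0761]
orientation: [-180.0, -0.0, -99.0]
force: [-2.2, 2.7, 5.6]
opening: 0.0347
gripper_force: 28.0
```

Request:
send_rows:
  deltas:
    - [[0,0,0],0]
    - [[0,0,0],0]
    - [[0,0,0],0]
    - [[0,0,0],0]
    - [[0,0,0],0]
  gripper: 0.56

```text
clock: 31.28
tool_pos: [0.5753, -0.3192, 0.0754]
orientation: [180.0, 0.0, -99.0]
force: [0.6, -0.3, 0.1]
opening: 0.0488
gripper_force: 0.0
```

Request:
send_rows:
  deltas:
    - [[0,0,-0.01],0]
    - [[0,0,-0.03],0]
    - [[0,0,-0.06],0]
    - [[0,0,-0.09],0]
    - [[0,0,-0.12],0]

```text
clock: 31.7
tool_pos: [0.5752, -0.3192, 0.173]
orientation: [180.0, -0.0, -99.0]
force: [-0.5, 0.3, 0.0]
opening: 0.0491
gripper_force: 0.0
```

```bash
python3 - <<'E'
from h import *
state(); go((695,-8.5,170,-99))
E
```

```text
t 31.7 pos [ 575.2 -319.2  173. ] rpy [ 1.7999e+02 -1.0000e-02 -9.8970e+01] F [-0.5  0.3  0. ] open 49.1 grip 0.0 q [-12.  24. -10.   0. -56.   3.]
-> (695, -8.5, 170, -99) shift [-0.407  -0.0875  0.0038] turn 0.0004 calls>= 1.6
```

Request:
send_rows:
  deltas:
    - [[-0.025,-0.005,0],0]
    - [[-0.06,-0.013,0],0]
    - [[-0.1,-0.022,0],0]
    - [[-0.145,-0.031,0],0]
    - [[-0.19,-0.041,0],0]
  gripper: 0.65

```text
clock: 32.12
tool_pos: [0.6316, -0.173, 0.1724]
orientation: [-180.0, 0.0, -99.0]
force: [0.1, -0.5, 0.0]
opening: 0.0565
gripper_force: 0.0
```

Request:
send_rows:
  deltas:
    - [[-0.045,-0.01,0],0]
    - [[-0.09,-0.02,0],0]
    - [[-0.135,-0.03,0],0]
    - [[-0.18,-0.039,0],0]
    - [[-0.217,-0.0465,0.0038],0]

```text
clock: 32.53
tool_pos: [0.6963, -0.0059, 0.1698]
orientation: [-179.9, 0.0, -98.9]
force: [-0.1, -0.3, 0.5]
opening: 0.0568
gripper_force: 0.0
```

Request:
send_rows:
  deltas:
    - [[0,0,0],0]
    - [[0,0,0],0]
    - [[0,0,0],0]
    - [[0,0,0],0]
    - [[0,0,0],0]

```text
clock: 32.95
tool_pos: [0.6949, -0.0096, 0.1689]
orientation: [-180.0, 0.0, -99.0]
force: [0.3, 0.2, -0.3]
opening: 0.0566
gripper_force: 0.0
```

```bash
python3 - <<'E'
from h import *
state(); p=ctrl.snapshot("wrist"); meas(p,"socket",.03); 
q={**p,"color":p["color"].copy()}; th=np.linspace(0,6.283,60)
for r in (.02,.014):
    cv2.polylines(q["color"],[px(p,np.c_[.695+r*np.cos(th),-.0085+r*np.sin(th),0*th+.03]).round().astype(int)],True,(0,255,0),1)
save(q,"w7.png")
E
```

```text
t 32.95 pos [694.9  -9.6 168.9] rpy [-179.99    0.    -99.04] F [ 0.3  0.2 -0.3] open 56.6 grip 0.0 q [ 15.  28.  -5.   0. -57. -24.]
socket 0.62 [257. 209.] [695.6 -10.3] [40.7 41.2] 35.6
```

View pics/w7.png

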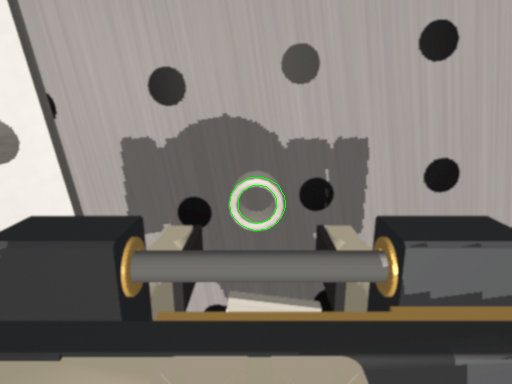

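The ring fits the drawn circles at pixel (257,204), centred between the fingers. I'll grasp it.

Request:
send_rows:
  deltas:
    - [[0,0,0.015],0]
    - [[0,0,0.04],0]
    - [[0,0,0.065],0]
    - [[0,0,0.08],0]
    - [[0,0,0.09],0]

```text
clock: 33.47
tool_pos: [0.6941, -0.009, 0.0942]
orientation: [179.9, -0.1, -99.0]
force: [-0.3, -0.2, 0.2]
opening: 0.0566
gripper_force: 0.0
```

Request:
send_rows:
  deltas:
    - [[0,0,0.008],0]
    - [[0,0,0.016],0]
    - [[0,0,0.022],0]
    - [[0,0,0.024],0]
    - [[0,0,0.024],0]

```text
clock: 33.88
tool_pos: [0.6952, -0.0084, 0.0772]
orientation: [180.0, -0.0, -99.0]
force: [0.2, 0.3, -0.5]
opening: 0.0572
gripper_force: 0.0
```

Request:
send_rows:
  deltas:
    - [[0,0,0],0]
    - [[0,0,0],0]
    - [[0,0,0],0]
    - [[0,0,0],0]
    - [[0,0,0],0]
  gripper: 0.35

```text
clock: 34.3
tool_pos: [0.6956, -0.0084, 0.0779]
orientation: [-179.9, 0.0, -99.0]
force: [-0.3, 1.6, 2.0]
opening: 0.0396
gripper_force: 30.0
```

Request:
send_rows:
  deltas:
    - [[0,0,-0.01],0]
    - [[0,0,-0.03],0]
    - [[0,0,-0.06],0]
    - [[0,0,-0.09],0]
    - [[0,0,-0.12],0]

```text
clock: 34.72
tool_pos: [0.6947, -0.0085, 0.1743]
orientation: [179.9, -0.0, -99.0]
force: [0.8, -0.0, -1.2]
opening: 0.0396
gripper_force: 30.0
```

```bash
python3 - <<'E'
from h import *
state(); go((465.7,-301.2,172,-99))
E
```

```text
t 34.72 pos [694.7  -8.5 174.3] rpy [ 1.7994e+02 -2.0000e-02 -9.8970e+01] F [ 0.8 -0.  -1.2] open 39.6 grip 30.0 q [ 15.  27.  -5.  -0. -58. -24.]
-> (465.7, -301.2, 172, -99) shift [0.406  0.2256 0.0029] turn 0.0003 calls>= 1.79
```

Request:
send_rows:
  deltas:
    - [[0.015,0.008,0],0]
    - [[0.04,0.022,0],0]
    - [[0.07,0.039,0],0]
    - [[0.1,0.056,0],0]
    - [[0.135,0.075,0],0]

```text
clock: 35.13
tool_pos: [0.618, -0.1062, 0.1732]
orientation: [180.0, 0.0, -98.9]
force: [0.6, -0.8, -0.6]
opening: 0.0394
gripper_force: 30.0
```

Request:
send_rows:
  deltas:
    - [[0.034,0.019,0],0]
    - [[0.068,0.038,0],0]
    - [[0.1,0.056,0],0]
    - [[0.13,0.072,0],0]
    - [[0.155,0.086,0],0]

```text
clock: 35.55
tool_pos: [0.5298, -0.2189, 0.1734]
orientation: [180.0, 0.0, -99.0]
force: [-0.1, 0.3, -0.9]
opening: 0.0395
gripper_force: 30.0
```

Request:
send_rows:
  deltas:
    - [[0.03,0.017,0],0]
    - [[0.06,0.034,0],0]
    - [[0.085,0.048,0],0]
    - [[0.105,0.058,0.002],0]
    - [[0.116,0.0646,0.003],0]

```text
clock: 35.97
tool_pos: [0.4645, -0.3024, 0.1709]
orientation: [180.0, 0.0, -99.1]
force: [-0.3, 0.8, -1.4]
opening: 0.0396
gripper_force: 30.0
```

Request:
send_rows:
  deltas:
    - [[0,0,0],0]
    - [[0,0,0],0]
    - [[0,0,0],0]
    - [[0,0,0],0]
    - [[0,0,0],0]

```text
clock: 36.38
tool_pos: [0.4668, -0.3005, 0.1709]
orientation: [-180.0, 0.0, -98.9]
force: [0.4, -0.2, -1.2]
opening: 0.0395
gripper_force: 30.0
```

```bash
python3 - <<'E'
from h import *
state(); go((465.7,-301.2,85,-99),(465.7,-301.2,80,-99))
E
```

```text
t 36.38 pos [ 466.8 -300.5  170.9] rpy [-179.99    0.    -98.9 ] F [ 0.4 -0.2 -1.2] open 39.5 grip 30.0 q [-13.  16. -24.  -0. -51.   4.]
-> (465.7, -301.2, 85, -99) shift [0.0011 0.0013 0.1074] turn 0.0011 calls>= 0.41
-> (465.7, -301.2, 80, -99) shift [0.     0.     0.0062] turn 0.0 calls>= 0.02
```

Request:
send_rows:
  deltas:
    - [[0,0,0.015],0]
    - [[0.001,0.001,0.04],0]
    - [[0.001,0.001,0.065],0]
    - [[0.001,0.001,0.085],0]
    - [[0.001,0.001,0.102],0]

```text
clock: 36.8
tool_pos: [0.4654, -0.3012, 0.088]
orientation: [179.9, 0.0, -98.9]
force: [0.3, -0.1, -1.8]
opening: 0.0392
gripper_force: 30.0
```

Request:
send_rows:
  deltas:
    - [[0,0,0.003],0]
    - [[0,0,0.006],0]
    - [[0,0,0.009],0]
    - [[0,0,0.0105],0]
    - [[0,0,0.0105],0]

```text
clock: 37.22
tool_pos: [0.4657, -0.3018, 0.0814]
orientation: [-179.9, -0.0, -99.0]
force: [-0.2, -0.2, -1.4]
opening: 0.0394
gripper_force: 30.0
```

Request:
send_rows:
  deltas:
    - [[0,0,0],0]
    - [[0,0,0],0]
    - [[0,0,0],0]
    - [[0,0,0],0]
    - [[0,0,0],0]

```text
clock: 37.63
tool_pos: [0.4654, -0.3019, 0.0811]
orientation: [-180.0, -0.0, -99.0]
force: [0.1, 0.0, -1.8]
opening: 0.0395
gripper_force: 30.0
```

Request:
send_rows:
  deltas:
    - [[0,0,0.0005],0]
    - [[0,0,0.001],0]
    - [[0,0,0.0014],0]
    - [[0,0,0.0017],0]
    - [[0,0,0.0017],0]

```text
clock: 38.05
tool_pos: [0.4654, -0.3018, 0.0798]
orientation: [-180.0, -0.0, -99.0]
force: [-2.2, 0.8, 3.8]
opening: 0.0394
gripper_force: 30.0
```

Contact at the expected height. I'll release, retreat and check.

Request:
send_rows:
  deltas:
    - [[0,0,0],0]
    - [[0,0,0],0]
    - [[0,0,0],0]
    - [[0,0,0],0]
    - [[0,0,0],0]
  gripper: 0.58

```text
clock: 38.47
tool_pos: [0.4654, -0.3018, 0.0794]
orientation: [180.0, 0.0, -99.0]
force: [-0.4, 0.3, -0.3]
opening: 0.0505
gripper_force: 0.0
```

Request:
send_rows:
  deltas:
    - [[0,0,-0.01],0]
    - [[0,0,-0.03],0]
    - [[0,0,-0.07],0]
    - [[0,0,-0.11],0]
    - [[0,0,-0.15],0]

```text
clock: 38.88
tool_pos: [0.465, -0.3018, 0.2013]
orientation: [180.0, -0.0, -99.0]
force: [1.7, 0.3, -0.2]
opening: 0.0509
gripper_force: 0.0
```

Request:
send_rows:
  deltas:
    - [[0.02,0,-0.02],0]
    - [[0.06,0,-0.03],0]
    - [[0.11,0,-0.04],0]
    - [[0.16,0,-0.05],0]
    - [[0.2,0,-0.05],0]

```text
clock: 39.3
tool_pos: [0.4404, -0.4625, 0.2425]
orientation: [-179.8, -0.1, -98.9]
force: [1.6, -0.2, 1.2]
opening: 0.0508
gripper_force: 0.0
```

Request:
send_rows:
  deltas:
    - [[0.03,0,0],0]
    - [[0.07,0,0],0]
    - [[0.11,0,0],0]
    - [[0.14,0,0],0]
    - [[0.15,0,0],0]

```text
clock: 39.72
tool_pos: [0.4204, -0.5814, 0.2393]
orientation: [180.0, -0.0, -99.1]
force: [0.5, 0.0, -0.4]
opening: 0.0505
gripper_force: 0.0
```

```bash
python3 - <<'E'
from h import *
state(); save(ctrl.snapshot("top"),"end.png",s=1.5); save(ctrl.snapshot("scene"),"end2.png",s=1.5)
E
```

```text
t 39.72 pos [ 420.4 -581.4  239.3] rpy [ 1.7996e+02 -2.0000e-02 -9.9100e+01] F [ 0.5  0.  -0.4] open 50.5 grip 0.0 q [-39.  26.   3.   0. -66.  29.]
```

View pics/end.png

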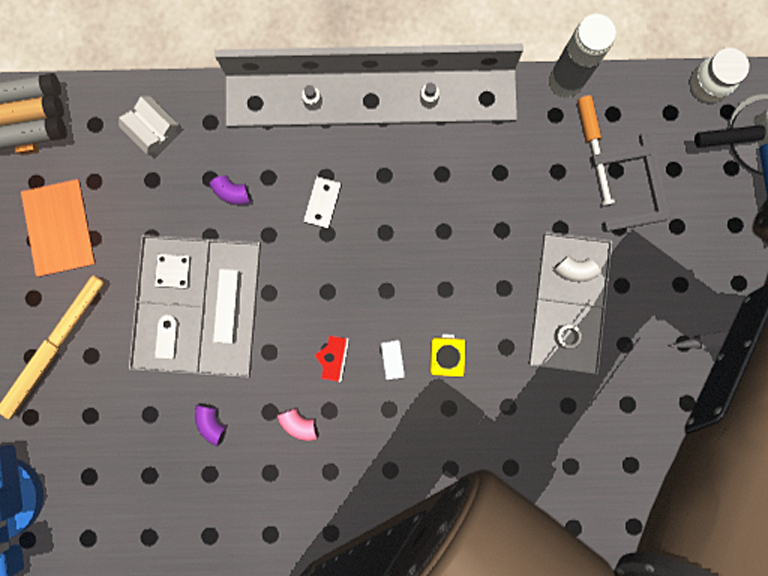

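View pics/end2.png

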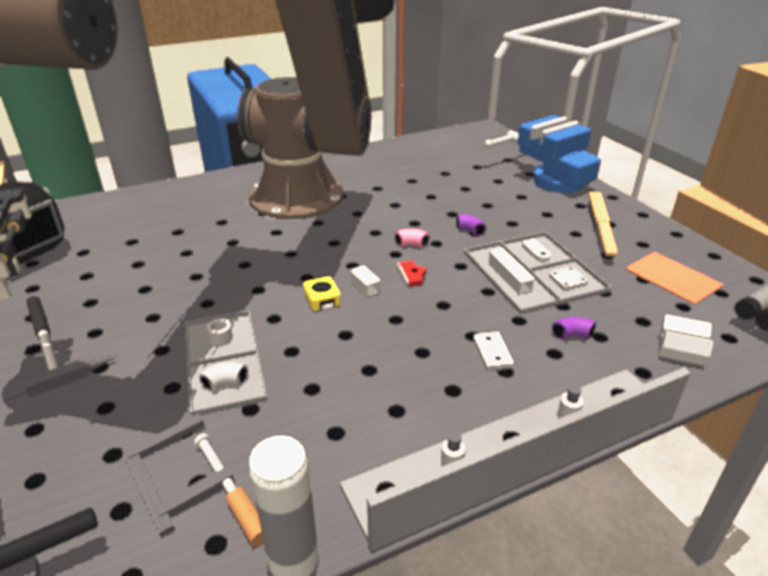

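In the end pictures all five parts lie flat in their compartments: tube (227,306), plate (172,271), lug (166,338), elbow (577,268) and socket (568,336). The short tube (392,360) and the oblong plate (322,202) haven't moved.

```bash
python3 -c "
from plant import ctrl
print(ctrl.close_job())"
```

```text
the job is handed in; nothing more can be done
None
```

Both kits are made up and the job is handed in at about 40 s: all five parts lie flat in their compartments, and the short tube, oblong plate and look-alikes were left where they were.

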